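# Lock the studio turntable and tighten its clamp knob

## Robot

A 7-joint arm with a two-finger parallel gripper is mounted at the origin on the work surface. World frame = base frame: x ahead of the robot, y to its left, z up, the work surface at z = 0. Lengths are in m, angles in rad, forces in N, time in s.
With the tool pointing down it reaches from about 0.35 to 0.9 m from the base axis. Payload 8.1 kg.
Tool frame: the origin (TCP) lies on the centre line of the jaws, within the pads' length; the fingertips stand 22 mm ahead of it and the grasp point (between the pads) lies 3 mm ahead of it (robot.tips_ahead is the distance from the TCP to the fingertips, in m); z points along the fingers, y is the line along which they close (so a half turn about z gives the same grasp; the last joint's range is limited). The gripper opens to 92 mm and grips with 3 to 60 N. Pads are 19 mm wide; open, the fingers measure 130 mm over their backs; the gripper's body (75 mm by 190 mm) begins 47 mm behind the grasp point.
Start: joints at [-1.392, 0.434, 0.025, 1.573, -0.012, 1.134, -0.075], TCP at [0.174, 0.6, 0.249] pointing down, gripper open.
Joint ranges: [-2.62, 2.62], [-0.44, 2.09], [-1.27, 1.32], [0.08, 2.57], [-1.32, 4.46], [0.12, 2], [-2.74, 2.74]. Speed limits (rad/s): [2.22, 2.22, 3.01, 3.01, 3.14, 3.14, 3.14].

## Interface

Orientations are given as a unit quaternion [x, y, z, w].
In Python, from cell import robot gives the robot as it stands. The module is installed in compiled form; this text tells all that it offers.
- The arm moves only by the tool step_arm, never from a script. Its argument "plan" is a list of rows, each a list of 7 numbers: the closure, from -1 (fully open) to 1 (shut), then the shift along the tool's x, y, z in cm, then the turn, a rotation vector about the tool's x, y, z in degrees. A call has 1 to 5 rows; each row is the pose to reach, as a shift and turn from the pose commanded when the call began, along the tool's axes at that moment; what a row does not reach only later rows make up. A row lasts 1/12 s, in which the tool goes at most 41.7 mm and 7.16 degrees, less where a joint would pass 70% of its speed; a pose out of reach is approached as far as the arm can. A call with a gripper value outside its range is refused whole. The fingers move at their own pace and stop on an object; "grip_force" is the grip in N (left out, the last holds). Time passes only in rows, so rows that repeat a pose let the fingers close. It gives the time, the measured TCP pose, the force, the opening and the grip force at its end, in the units of the state.
- robot.state(): the state, without advancing time (a new reading comes with each control period).
- robot.grab_frame(name): name is "side" or "top"; returns a dict with "color" (384x512x3 uint8, red, green, blue), "depth" (384x512 float32, m along the optical axis (not along the pixel's ray), 0 where there is no reading), "mtx" (3x3 intrinsics, pixels), "k1" (the pictures are not rectified: a ray, as slopes to the right and down, at radius r is drawn at 1 + k1 r^2 times it, then the intrinsics apply), "rvec" (rotation vector, rad) and "tvec" (3), from world to camera coordinates, as OpenCV has them. Camera axes: x right, y down, z forward; pixel columns grow to the right and rows downward; lengths in m; the calibration is good to about 2 mm. A picture is of the moment at which its call begins.
- robot.close_job(): hands the job in; it is judged then, once.
The state is a dict: "clock": time; "joint_pos": joint angles; "qd": joint speeds; "joint_efforts": joint torques, N m; "tcp_pos": TCP position; "eef_rot": TCP orientation; "force": force on the tool from outside, world axes, zero at the start; "torque": the same for the moment, N m; "grip_width": opening from 0.0 (shut) to 1.0 (fully open); "gripper_force": force on a finger pad.
Only numpy, scipy, OpenCV 4.12 (cv2) and the standard library are available. Lean on these libraries where they do the work, as an engineer would, in place of code of your own. Each camera call takes 0.05 s, during which the arm holds its last target. There are 200 camera calls.

## Task

The card on the turntable is only loosely clamped, and the wheel spins along with the black bar knob when you turn it. Line up a rim notch with the steel lock bolt and push the bolt fully home into it, then, with the wheel locked, tighten the knob clockwise (seen from above) as far as it goes. Leave the bolt in, and leave the other things on the table where they are.

Things in the scene. Friction and masses are not known exactly. Their poses are not given: they have to be found in the camera images.
- turntable: Fixed plywood board 285 x 250 x 18 mm under the turntable, at any place and yaw. Origin: on the table, on the wheel's vertical axis; the board spans x -185 to +100 mm and y +-125 mm about it. On its -x side an aluminium guide (x -138 to -98 mm, y +-22 mm, top 50 mm above the table) holds the lock bolt, which slides along the board's x axis.
- wheel (a joint): Angle (rad, anticlockwise +) of the aluminium wheel on the board; 180 mm across, 31 to 45 mm above the table. Four open rim notches, 17 mm wide, 20 mm deep, every 90 degrees: one faces the bolt at 0, +-pi/2, +-pi... It spins freely (0.01 N m friction, soon stops) and carries a 92 mm square card, top 50 mm above the table.
- knob (a joint): Angle (rad) of the clamp knob against the WHEEL, growing clockwise from above (tightening): 0 loose, 2.4 hard stop (tight). It needs about 0.13 N m to turn on the wheel, far more than the free wheel's friction, so an unlocked wheel turns with it, either way, and the knob hardly gains. It stays where it is left.
- knob_grip (a point): Point on the wheel's vertical axis, 82 mm above the table, in the knob's grip: a black upright bar 70 mm long (this point's x axis), 14 mm thick (y), from 66 to 94 mm above the table, on a 24 mm round stem. Seen from above, the bar's yaw is board yaw + wheel angle - knob angle.
- bolt: Loose steel lock bolt in the guide: bar 14 mm wide, 12 mm high, with a round nose 68 mm ahead (+x, to the wheel axis) of the origin, which lies on the bar's mid axis, 38 mm above the table, under the handle. Origin is 162 to 170 mm from the wheel axis when drawn back, 144 mm when fully home. It slides with 1 to 2 N; at the rim it stops short. The nose centres a notch up to 3 mm out of line.
- sanding_block: Bystander: cork block 55 x 35 x 25 mm lying on the board, origin under its centre.
- brush: Bystander: paint brush 140 mm long lying on the board beside the wheel.
- paint_jar: Bystander: jar 56 mm across, 70 mm high, on the table beside the board; origin under its centre.
- tin: Bystander: steel tin 68 mm across, 80 mm high, on the table beside the board; origin under its centre.
- scrap_tray: Bystander: open card tray 130 x 90 x 35 mm on the table beside the board; origin under its centre.
- brayer: Bystander: hand roller lying on the table beside the board, rubber roll 34 mm across and 80 mm long with a wooden handle; origin under the roll's middle.
- bolt_handle (a point): Centre of the bolt's handle, an upright steel plate 12 mm thick (x), 30 mm wide (y), 34 mm tall, about 44 to 78 mm above the table, right over the bolt's origin. Fully home, it stops against the guide.
Things that resemble listed ones, but are neither listed nor needed, are in the scene too. What is shaped like the bolt but blue or green is not meant.

How it is judged:
By the outcome, as a careful person would: the job done as asked, in the order asked, and still so for the second after the job is handed in, with the robot touching nothing.
It also fails if it takes over 72 s, if anything falls off the work surface, if the arm or the gripper's body presses on something with over 40 N, if the wrist force passes 120 N, or if a joint passes its speed limit or range.

## Working session

There is one attempt and no reset: what is moved stays moved. The work goes in short steps, Python scripts to look and compute and a tool call to move; the robot and the scene stay as the last step left them, time stands still between calls to the robot, and variables do not carry over. Pictures are saved under pics/ and viewed, at most 10 in all, crops included, and the job is handed in when it is done.

Besides the shell and the picture viewer there is one more tool, called after ">>>" as name([rows], argument=value, ...), one row to a line, values as JSON. step_arm: Moves the arm, as the interface text tells. Its arguments: {"type":"object","properties":{"plan":{"type":"array","items":{"type":"array","items":{"type":"number"}}},"grip_force":{"type":"number"}},"required":["plan"]}

```bash
mkdir -p pics; cat > h.py <<'E'
import numpy as np, cv2
from cell import robot
def pt(f,u,v,z):
    m=f["mtx"];R=cv2.Rodrigues(np.array(f["rvec"],float))[0];t=np.array(f["tvec"],float).ravel()
    p=cv2.undistortPoints(np.array([[[u,v]]],float),np.array(m,float),np.array([f["k1"],0,0,0,0],float)).ravel()
    d=R.T@np.array([p[0],p[1],1]);c=-R.T@t
    return c+d*(z-c[2])/d[2]
def px(f,P):
    return cv2.projectPoints(np.array([P],float),np.array(f["rvec"],float),np.array(f["tvec"],float),np.array(f["mtx"],float),np.array([f["k1"],0,0,0,0],float))[0].ravel()
def cloud(f):
    """world point of every pixel (depth)"""
    h,w=f["depth"].shape;u,v=np.meshgrid(np.arange(w),np.arange(h))
    p=cv2.undistortPoints(np.stack([u,v],-1).reshape(-1,1,2).astype(float),np.array(f["mtx"],float),np.array([f["k1"],0,0,0,0],float)).reshape(h,w,2)
    d=f["depth"][...,None];X=np.concatenate([p*d,d],-1)
    R=cv2.Rodrigues(np.array(f["rvec"],float))[0]
    return (X-np.array(f["tvec"],float).ravel())@R
def save(n,img,s=1.5):
    cv2.imwrite("pics/"+n+".png",cv2.resize(img[...,::-1],None,fx=s,fy=s,interpolation=cv2.INTER_CUBIC))
E
python3 - <<'E'
from h import *
for n in("top","side"):
    f=robot.grab_frame(n);save(n+"0",f["color"]);R=cv2.Rodrigues(np.array(f["rvec"],float))[0];print(n,-R.T@np.array(f["tvec"],float).ravel(),f["mtx"],f["k1"])
print(robot.state(),robot.tips_ahead)
E
```

```text
top [0.32866987 0.05514436 1.100789  ] [[394.24169703   0.         256.94492033]
 [  0.         394.24169703 185.93743165]
 [  0.           0.           1.        ]] -0.033216326523665546
side [ 0.02835367 -0.64287975  0.57652352] [[436.56517083   0.         255.65863421]
 [  0.         436.56517083 188.04124351]
 [  0.           0.           1.        ]] -0.07161693729416006
{'clock': 0.1, 'joint_pos': array([-1.39159535,  0.43517107,  0.02498445,  1.57397838, -0.01157438,
        1.13402548, -0.07509532]), 'qd': array([ 0.00027054, -0.00163722,  0.00097836, -0.00355114,  0.00074038,
        0.00137247,  0.00049191]), 'joint_efforts': array([ 2.43936673e-03, -6.69118094e+01,  9.87521075e-01, -3.15142322e+01,
       -6.06045267e-02,  3.75928392e-02,  9.45715306e-05]), 'tcp_pos': array([0.17374774, 0.5999236 , 0.24802326]), 'eef_rot': array([ 1.40466104e-01,  9.90085227e-01, -7.18605664e-04, -2.18406157e-05]), 'force': array([0.35227381, 0.65700255, 0.35565849]), 'torque': array([-0.03893918,  0.01552807,  0.01344939]), 'gripper_force': 0.0, 'grip_width': 1.0055359223888478} 0.022
```

View pics/top0.png

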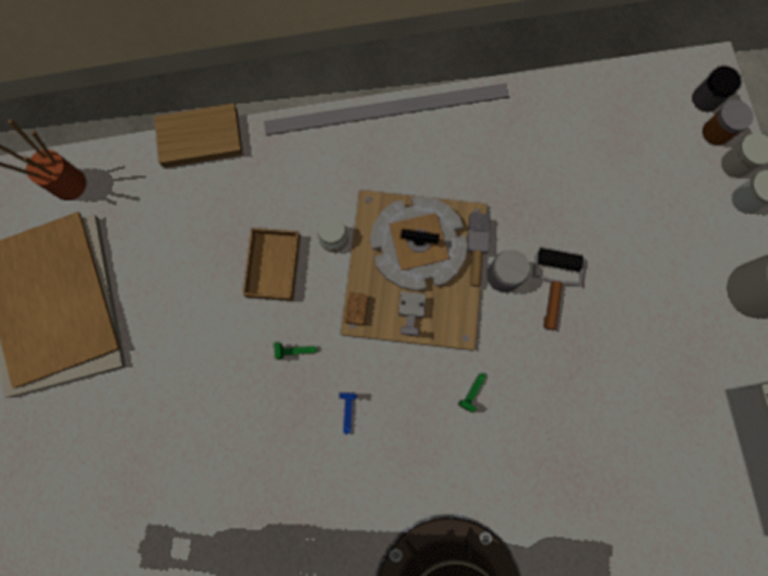

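View pics/side0.png

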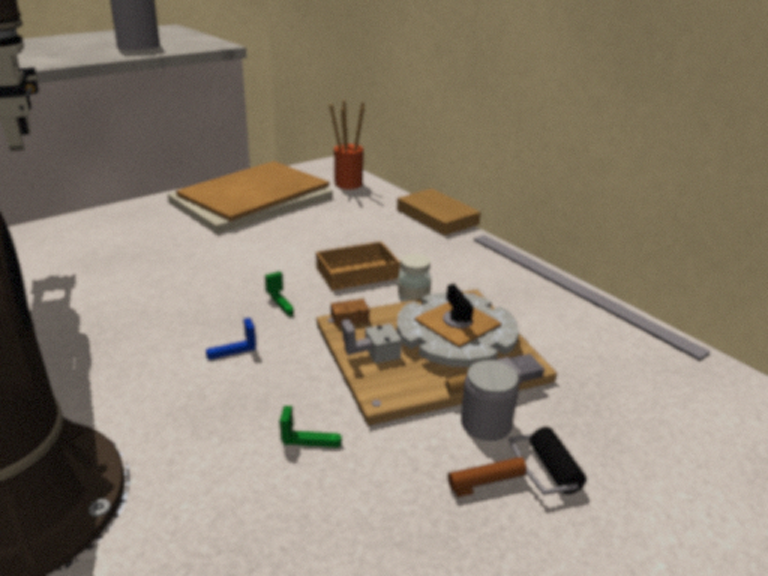

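The top view shows the board with its wheel at about (420,242) in the 1.5x picture. The black bar knob is at (420,237), and the steel bolt and guide at (410,315). I'll crop this closer.

```bash
python3 - <<'E'
from h import *
f=robot.grab_frame("top");save("crop0",f["color"][122:240,220:340],5)
c=f["color"].astype(int);hsv=cv2.cvtColor(f["color"],cv2.COLOR_RGB2HSV)
P=cloud(f)
x,y=pt(f,280,161,.045)[:2];print(x,y)
for n,q,z in(("c1",(240,128),.018),("c2",(326,136),.018),("c3",(318,233),.018),("c4",(228,222),.018)):print(n,pt(f,*q,z))
m=(P[...,2]>.065)&(P[...,2]<.12)&(np.hypot(P[...,0]-x,P[...,1]-y)<.06);v,u=np.nonzero(m)
print("knob by depth",m.sum(),P[m].mean(0)if m.any()else 0)
dk=((c.max(2)<45)&(np.hypot(P[...,0]-x,P[...,1]-y)<.06)).astype(np.uint8)
n,l,s,ce=cv2.connectedComponentsWithStats(dk);print(s,ce)
E
```

```text
0.6094912942668623 -0.06098973306243849
c1 [0.73381795 0.03249163 0.018     ]
c2 [ 0.6681463  -0.20881473  0.018     ]
c3 [ 0.39784344 -0.12981658  0.018     ]
c4 [0.46937762 0.10878046 0.018     ]
knob by depth 202 [ 0.60948134 -0.0555577   0.08871478]
[[     0      0    512    384 196421]
 [   267    153     26     11    187]] [[255.4767311  191.53193905]
 [279.94117647 157.95187166]]
```

View pics/crop0.png

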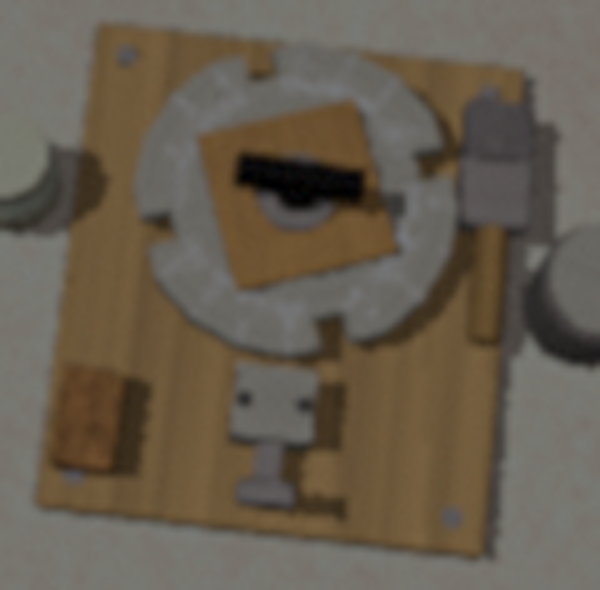

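The crop shows the rim notches near (328,335), (260,68), (158,222) and (432,162). The bolt's handle is at (267,490), the guide at (275,403), and the bar knob at (300,178).

```bash
python3 - <<'E'
from h import *
f=robot.grab_frame("top");g=lambda x,y,z:pt(f,220+x/5-.4,122+y/5-.4,z)
# board corners
C=[g(*q,.018) for q in((97,23),(525,70),(490,557),(37,507))]
for a in range(4):print(np.round(C[a],4),np.linalg.norm(C[a]-C[(a+1)%4]))
P0=lambda a,b:np.degrees(np.arctan2(*(a-b)[1::-1]))
print("yaw x",P0(C[0],C[3]),P0(C[1],C[2]),"y-90",P0(C[0],C[1])-90,P0(C[3],C[2])-90)
xa=(C[0]+C[1]-C[2]-C[3])[:2];xa/=np.linalg.norm(xa);ya=np.array([-xa[1],xa[0]])
cen=np.mean(C,0)[:2]+xa*.0425;print("axis from board",cen,"yaw",np.degrees(np.arctan2(xa[1],xa[0])))
col=f["color"].astype(int);hsv=cv2.cvtColor(f["color"],cv2.COLOR_RGB2HSV)
# wheel: low-saturation comp
p=[g(*q,.045)[:2] for q in((137,180),(458,200),(295,355),(300,45),(165,290),(195,80),(400,310),(405,85))]
A=np.array([[2*a,2*b,1]for a,b in p]);s=np.linalg.lstsq(A,(np.array(p)**2).sum(1),rcond=None)[0];w=s[:2];print("wheel circ",w,np.sqrt(s[2]+w@w))
k=pt(f,279.94,157.95,.094)[:2];print("knob top",k)
ang=lambda v:np.degrees(np.arctan2(v@ya,v@xa))
for q in((329,322),(260,77),(158,222),(428,164)):
    n=g(*q,.045)[:2]-cen;print("notch",np.linalg.norm(n),(ang(n)+45)%90-45)
hd=g(267,487,.078)[:2];gd=g(275,403,.05)[:2]
for n in(hd,gd):print("bolt/guide",n,(n-cen)@xa,(n-cen)@ya)
b=g(238,172,.094)-g(362,185,.094);print("bar yaw",np.degrees(np.arctan2(b[1],b[0])),np.linalg.norm(b))
print(px(f,[*cen,.045]))
D=cloud(f)
for z0,z1,c,r,nm in((.065,.09,hd,.03,"handle"),(.08,.12,k,.05,"knob")):
    m=(D[...,2]>z0)&(D[...,2]<z1)&(np.hypot(D[...,0]-c[0],D[...,1]-c[1])<r);print(nm,m.sum(),D[m].mean(0),D[m].min(0),D[m].max(0))
E
```

```text
[0.7398 0.0345 0.018 ] 0.24948313189111912
[ 0.67   -0.2051  0.018 ] 0.2824908575533001
[ 0.398  -0.1287  0.018 ] 0.2503725738727234
[0.4671 0.1119 0.018 ] 0.2834402598026692
yaw x -15.85726650582861 -15.675962162954967 y-90 -16.234917296291755 -16.015986344513067
axis from board [ 0.60962994 -0.05839799] yaw -15.766766411993899
wheel circ [ 0.61056996 -0.05767151] 0.0889255918840307
knob top [ 0.60473633 -0.05696122]
notch 0.07258399324893776 19.195634148300286
notch 0.07317682165591176 22.075845166432757
notch 0.07863341924385187 16.403006808238672
notch 0.07568773828612745 20.963880886994218
bolt/guide [ 0.44959975 -0.0110376 ] -0.16687804553051827 0.0020947491802552204
bolt/guide [ 0.49708614 -0.02518356] -0.117334525176857 0.0013841185616463548
bar yaw 74.12996984131931 0.06613522294359815
[279.07335486 161.10342614]
handle 55 [ 0.44847171 -0.00865091  0.07603699] [ 0.44016494 -0.02430182  0.0667487 ] [0.45783862 0.00515138 0.08067674]
knob 165 [ 0.6103021  -0.05615321  0.09242303] [ 0.595497   -0.08948318  0.08068717] [ 0.62655089 -0.02239306  0.10064101]
```

>>> step_arm([
  [-1,-3,-2.6,0,0,0,6],
  [-1,-6,-5.2,0,0,0,12],
  [-1,-9,-7.8,0,0,0,18],
  [-1,-12,-10.4,0,0,0,24],
  [-1,-15,-13,0,0,0,30],
])

```text
clock: 0.62
tcp_pos: [0.2824, 0.432, 0.2487]
eef_rot: [0.394, 0.919, 0.0, -0.0]
force: [0.2, -0.6, 1.0]
grip_width: 0.996
gripper_force: 0.0
```

>>> step_arm([
  [-1,-4,-0.7,0,0,0,6],
  [-1,-8,-1.4,0,0,0,12],
  [-1,-12,-2.2,0,0,0,18],
  [-1,-16,-2.9,0,0,0,24],
  [-1,-20,-3.6,0,0,0,30],
])

```text
clock: 1.03
tcp_pos: [0.3949, 0.2627, 0.2489]
eef_rot: [0.619, 0.786, 0.0, -0.0]
force: [1.0, 0.9, 0.8]
grip_width: 0.997
gripper_force: 0.0
```

>>> step_arm([
  [-1,-3.8,1.4,0,0,0,6],
  [-1,-7.6,2.8,0,0,0,12],
  [-1,-11.4,4.2,0,0,0,18],
  [-1,-15.2,5.5,0,0,0,24],
  [-1,-19,6.8,0,0,0,30],
])

```text
clock: 1.45
tcp_pos: [0.5065, 0.0946, 0.2489]
eef_rot: [0.801, 0.599, 0.0, -0.0]
force: [1.2, 0.7, 0.4]
grip_width: 0.999
gripper_force: 0.0
```

```bash
cat >> h.py <<'E'
def to(x,y,z,yaw):
    """shift cm / turn deg to bring tcp there with tool y at world yaw"""
    from scipy.spatial.transform import Rotation as Ro
    s=robot.state();R=Ro.from_quat(s["eef_rot"]).as_matrix();a=np.radians(yaw)
    Y=np.array([np.cos(a),np.sin(a),0]);Z=np.array([0,0,-1.]);T=np.stack([np.cross(Y,Z),Y,Z],1)
    print("t",s["clock"],"tcp",np.round(s["tcp_pos"],4),"yaw",round(np.degrees(np.arctan2(R[1,1],R[0,1])),1),"q",np.round(s["joint_pos"],2))
    print("shift",np.round(R.T@(np.array([x,y,z])-s["tcp_pos"])*100,2),"turn",np.round(Ro.from_matrix(R.T@T).as_rotvec(degrees=True),1))
E
python3 -c "
from h import *
to(.610,-.057,.16,-16)"
```

```text
t 1.45 tcp [0.5065 0.0946 0.2489] yaw -16.4 q [-0.74  0.27  0.58  1.87 -0.17  1.05 -0.38]
shift [-11.62  14.21   8.89] turn [ 0.  -0.  -0.4]
```

>>> step_arm([
  [-1,-2.3,2.8,0,0,0,0],
  [-1,-4.6,5.6,0,0,0,0],
  [-1,-7,8.5,2,0,0,0],
  [-1,-9.3,11.3,4,0,0,0],
  [-1,-11.2,13.7,6,0,0,0],
])

```text
clock: 1.87
tcp_pos: [0.6075, -0.0517, 0.1881]
eef_rot: [0.8, 0.601, 0.0, 0.0]
force: [0.0, 0.1, -0.0]
grip_width: 1.001
gripper_force: 0.0
```

>>> step_arm([
  [-1,0,0,1,0,0,0],
  [-1,0,0,2,0,0,0],
  [-1,0,0,2,0,0,0],
])

```text
clock: 2.12
tcp_pos: [0.6049, -0.0487, 0.1664]
eef_rot: [0.799, 0.601, -0.001, -0.001]
force: [0.2, 0.7, 0.5]
grip_width: 0.996
gripper_force: 0.0
```

```bash
python3 -c "
from h import *
to(.610,-.057,.09,-16)
f=robot.grab_frame('side');save('s1',f['color'][150:290,200:380],4)"
```

```text
t 2.1167 tcp [ 0.6049 -0.0487  0.1664] yaw -16.2 q [-0.39  0.53  0.56  1.75 -0.33  0.97  0.02]
shift [-0.65  0.75  7.64] turn [-0.2  0.  -0.2]
```

View pics/s1.png

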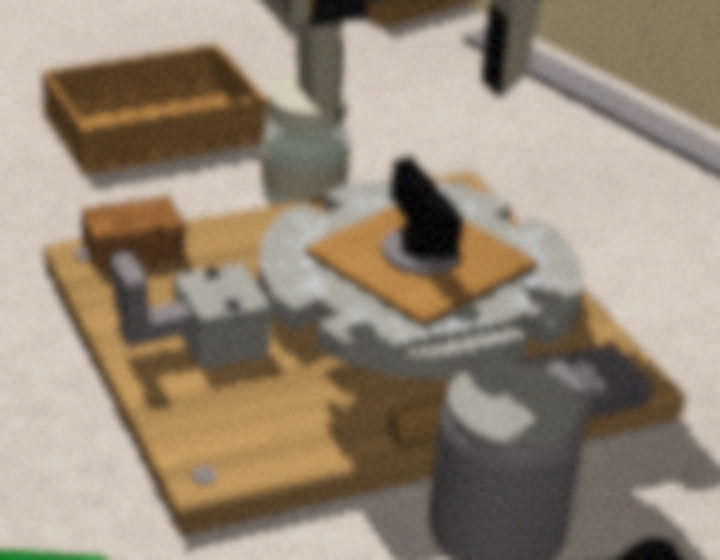

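The side crop shows the open fingers at (320,80) and (505,60). They straddle the bar knob at (425,205), across its thickness. I'll descend and grip.

>>> step_arm([
  [-1,-0.6,0.8,1,0,0,0],
  [-1,-0.6,0.8,3,0,0,0],
  [-1,-0.6,0.8,5,0,0,0],
  [-1,-0.6,0.8,6.5,0,0,0],
  [-1,-0.6,0.8,7.6,0,0,0],
])

```text
clock: 2.58
tcp_pos: [0.6123, -0.0564, 0.0919]
eef_rot: [0.799, 0.601, 0.0, -0.0]
force: [-0.7, -0.4, 0.0]
grip_width: 1.0
gripper_force: 0.0
```

>>> step_arm([
  [0.3,0,0,0,0,0,0],
  [0.5,0,0,0,0,0,0],
  [0.6,0,0,0,0,0,0],
  [0.8,0,0,0,0,0,0],
  [1,0,0,0,0,0,0],
], grip_force=25)

```text
clock: 3.0
tcp_pos: [0.6129, -0.0572, 0.0937]
eef_rot: [0.799, 0.601, 0.001, 0.0]
force: [0.5, -0.0, 0.9]
grip_width: 0.684
gripper_force: 0.0
```

```bash
python3 -c "
from h import *
to(.610,-.058,.09,-16);s=robot.state();print(s['grip_width']*92,s['gripper_force'],s['force'],s['torque'])"
```

```text
t 3.0 tcp [ 0.6129 -0.0572  0.0937] yaw -16.1 q [-0.33  0.62  0.51  1.79 -0.39  0.83  0.08]
shift [-0.15 -0.26  0.37] turn [ 0.1 -0.  -0.1]
62.88543814167189 0.0 [ 0.48112326 -0.02389526  0.94172959] [-0.08801308  0.10217249 -0.04238936]
```

>>> step_arm([
  [1,-0.1,-0.2,0.4,0,0,0],
  [1,-0.1,-0.2,0.4,0,0,0],
  [1,-0.1,-0.2,0.4,0,0,0],
  [1,-0.1,-0.2,0.4,0,0,0],
  [1,-0.1,-0.2,0.4,0,0,0],
])

```text
clock: 3.42
tcp_pos: [0.6101, -0.0577, 0.0887]
eef_rot: [0.799, 0.601, 0.0, -0.0]
force: [-1.0, -0.0, -0.1]
grip_width: 0.322
gripper_force: 0.0
```

>>> step_arm([
  [1,0,0,0,0,0,0],
  [1,0,0,0,0,0,0],
  [1,0,0,0,0,0,0],
])

```text
clock: 3.67
tcp_pos: [0.6128, -0.0582, 0.0891]
eef_rot: [0.799, 0.601, 0.002, 0.002]
force: [10.1, -2.1, -6.1]
grip_width: 0.15
gripper_force: 25.0
```

```bash
python3 -c "
from h import *
to(.610,-.058,.09,-36);s=robot.state();print(s['grip_width']*92,s['gripper_force'],s['force'],s['torque'])"
```

```text
t 3.6667 tcp [ 0.6128 -0.0582  0.0891] yaw -16.1 q [-0.33  0.62  0.5   1.8  -0.4   0.82  0.09]
shift [-0.06 -0.27 -0.09] turn [ 0.3 -0.1 19.9]
13.802787560020057 24.98236656188965 [10.11163839 -2.0545132  -6.0535625 ] [-0.43278367 -1.81423678 -0.01319755]
```

>>> step_arm([
  [1,0,0.3,0,0,0,0],
  [1,0,0.3,0,0,0,5],
  [1,0,0.3,0,0,0,10],
  [1,0,0.3,0,0,0,15],
  [1,0,0.3,0,0,0,19.7],
])

```text
clock: 4.08
tcp_pos: [0.613, -0.0583, 0.0891]
eef_rot: [0.891, 0.453, 0.0, -0.0]
force: [-0.9, 0.8, 3.1]
grip_width: 0.153
gripper_force: 25.0
```

>>> step_arm([
  [1,0,0,0,0,0,0],
  [1,0,0,0,0,0,0],
])

```text
clock: 4.25
tcp_pos: [0.6131, -0.0583, 0.089]
eef_rot: [0.89, 0.455, 0.0, -0.0]
force: [-1.7, 0.3, 4.9]
grip_width: 0.149
gripper_force: 25.0
```

```bash
python3 -c "
from h import *
to(.613,-.058,.09,-36);s=robot.state();print(s['grip_width']*92,s['gripper_force'],s['force'],s['torque'])
f=robot.grab_frame('side');save('s2',f['color'][190:270,230:340],6)"
```

```text
t 4.25 tcp [ 0.6131 -0.0583  0.089 ] yaw -35.8 q [-0.39  0.65  0.6   1.8  -0.47  0.84 -0.19]
shift [ 0.02 -0.02 -0.1 ] turn [-0.  -0.   0.2]
13.693354016442205 24.974701702594757 [-1.6978161   0.29211462  4.88765237] [ 0.1540488   0.45526678 -0.01818002]
```

View pics/s2.png

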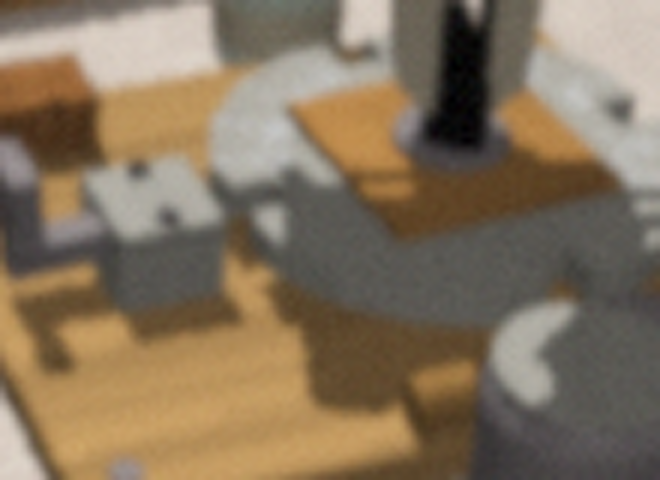

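>>> step_arm([
  [0,0,0,0,0,0,0],
  [0,0,0,0,0,0,0],
  [0,0,0,0,0,0,0],
  [0,0,0,-1,0,0,0],
  [0,0,0,-4,0,0,0],
])

```text
clock: 4.72
tcp_pos: [0.6105, -0.058, 0.126]
eef_rot: [0.89, 0.455, -0.003, -0.002]
force: [0.5, 0.8, 0.5]
grip_width: 0.463
gripper_force: 0.0
```

>>> step_arm([
  [0,0,0,-3,0,0,0],
  [0,0,0,-5,0,0,0],
  [0,0,0,-5,0,0,0],
])

```text
clock: 4.97
tcp_pos: [0.6154, -0.0595, 0.1839]
eef_rot: [0.891, 0.455, 0.003, 0.002]
force: [0.2, -0.4, 0.1]
grip_width: 0.5
gripper_force: 0.0
```

```bash
python3 -c "
from h import *
to(.410,.001,.17,-16)"
```

```text
t 4.9667 tcp [ 0.6154 -0.0595  0.1839] yaw -35.9 q [-0.44  0.54  0.67  1.72 -0.39  1.02 -0.25]
shift [ -7.13 -20.2    1.24] turn [  0.4  -0.2 -19.9]
```

>>> step_arm([
  [1,-1.3,-3.7,0,0,0,-4],
  [1,-2.6,-7.4,0,0,0,-8],
  [1,-3.9,-11.1,0,0,0,-12],
  [1,-5.2,-14.8,0,0,0,-16],
  [1,-6.5,-18.5,0,0,0,-20],
])

```text
clock: 5.38
tcp_pos: [0.4229, -0.0027, 0.1785]
eef_rot: [0.797, 0.604, -0.0, -0.0]
force: [0.2, 1.1, 0.7]
grip_width: 0.188
gripper_force: 0.0
```

>>> step_arm([
  [1,0,-1.5,0,0,0,0],
  [1,0,-1.5,0,0,0,0],
  [1,0,-1.5,0,0,0,0],
  [1,0,-1.5,0,0,0,0],
])

```text
clock: 5.72
tcp_pos: [0.4116, 0.0012, 0.1792]
eef_rot: [0.798, 0.603, 0.001, 0.0]
force: [-0.2, -0.5, -0.8]
grip_width: 0.002
gripper_force: 0.0
```

```bash
python3 -c "
from h import *
to(.4135,-.001,.078,-16)
f=robot.grab_frame('top');save('t3',f['color'][122:240,220:340],5)"
```

```text
t 5.7167 tcp [0.4116 0.0012 0.1792] yaw -15.9 q [-0.69  0.18  0.65  2.19 -0.15  0.81 -0.22]
shift [-0.16  0.23 10.12] turn [ 0.1 -0.   0.1]
```

View pics/t3.png

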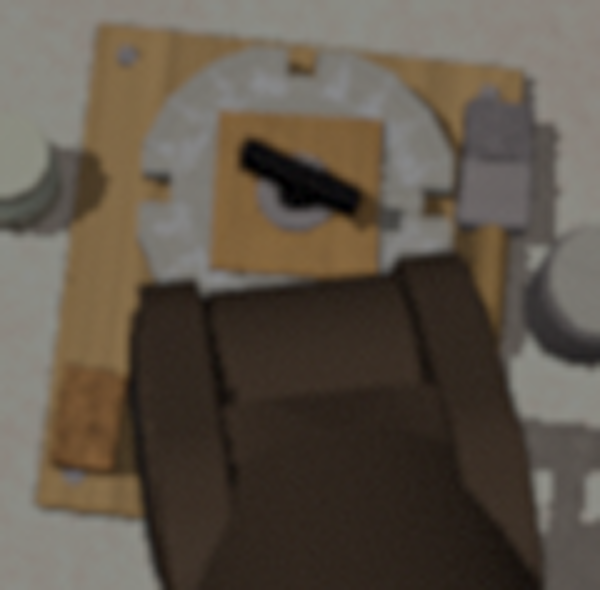

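The top crop shows the wheel turned, with notches at (301,63), (155,188) and (438,202). The arm hides the bolt. I'll check the remaining angle error.

```bash
python3 -c "
from h import *
f=robot.grab_frame('top');g=lambda x,y,z:pt(f,220+x/5-.4,122+y/5-.4,z)
a=g(155,187,.045);b=g(436,203,.045);d=a-b;print(np.degrees(np.arctan2(d[1],d[0]))-90, np.linalg.norm(d))
c=[.611,-.058,.045];d=g(301,64,.045)-c;print(np.degrees(np.arctan2(d[1],d[0])),np.linalg.norm(d))
a=g(158,221,.045);b=g(430,164,.045);d=a-b;print('before',np.degrees(np.arctan2(d[1],d[0]))-90)
a=g(219,113,.05);b=g(382,119,.05);d=a-b;print('card',np.degrees(np.arctan2(d[1],d[0]))-90)
a=g(213,268,.05);b=g(219,113,.05);d=b-a;print('card',np.degrees(np.arctan2(d[1],d[0])))
"
```

```text
-13.031395786497384 0.156346665382725
-12.40764393749588 0.07687829725603854
before 2.5773939399243773
card -11.840001083687966
card -12.029359226269158
```

The wheel turned only about 16° and the knob gained about 4°. The notch is still about 3° off, so I'll regrip and turn slowly.

>>> step_arm([
  [0,0,4,0,0,0,4],
  [0,0,8,0,0,0,8],
  [0,0,12,0,0,0,12],
  [0,0,16,0,0,0,16],
  [0,0,20,0,0,0,20],
])

```text
clock: 6.23
tcp_pos: [0.6054, -0.0545, 0.178]
eef_rot: [0.891, 0.454, -0.0, 0.0]
force: [-0.2, 0.2, 1.4]
grip_width: 0.316
gripper_force: 0.0
```

>>> step_arm([
  [0,0,0.8,1,0,0,0],
  [0,0,0.8,2,0,0,0],
  [0,0,0.8,2,0,0,0],
])

```text
clock: 6.48
tcp_pos: [0.6083, -0.0588, 0.1558]
eef_rot: [0.891, 0.455, -0.002, -0.001]
force: [-1.0, 0.3, -0.0]
grip_width: 0.487
gripper_force: 0.0
```

```bash
python3 -c "
from h import *
to(.613,-.0583,.089,-35.8)
print(robot.state()['grip_width'])"
```

```text
t 6.4833 tcp [ 0.6083 -0.0588  0.1558] yaw -35.9 q [-0.44  0.57  0.67  1.75 -0.42  0.97 -0.23]
shift [0.34 0.37 6.67] turn [-0.2  0.2 -0.1]
0.487318030719654
```

>>> step_arm([
  [0,0.2,0.3,2,0,0,0],
  [0,0.2,0.3,4,0,0,0],
  [0,0.2,0.3,5.5,0,0,0],
  [0,0.2,0.3,6.7,0,0,0],
  [0,0.2,0.3,6.7,0,0,0],
])

```text
clock: 6.9
tcp_pos: [0.6109, -0.0574, 0.0896]
eef_rot: [0.89, 0.455, -0.002, -0.001]
force: [-0.0, 0.9, -0.2]
grip_width: 0.499
gripper_force: 0.0
```

>>> step_arm([
  [1,0,0,0,0,0,0],
  [1,0,0,0,0,0,0],
  [1,0,0,0,0,0,0],
  [1,0,0,0,0,0,0],
  [1,0,0,0,0,0,0],
])

```text
clock: 7.32
tcp_pos: [0.6134, -0.0582, 0.0925]
eef_rot: [0.89, 0.455, 0.001, 0.0]
force: [0.3, -0.3, 0.0]
grip_width: 0.188
gripper_force: 0.0
```

>>> step_arm([
  [1,0,0,0,0,0,0],
  [1,0,0,0,0,0,0],
])

```text
clock: 7.48
tcp_pos: [0.6132, -0.0581, 0.0923]
eef_rot: [0.89, 0.455, 0.0, -0.0]
force: [-2.2, 1.6, 6.8]
grip_width: 0.152
gripper_force: 25.0
```

```bash
python3 -c "
from h import *
to(.613,-.0583,.089,-39)
print(robot.state())"
```

```text
t 7.4833 tcp [ 0.6132 -0.0581  0.0923] yaw -35.8 q [-0.4   0.65  0.62  1.8  -0.48  0.85 -0.18]
shift [-0.03 -0.    0.33] turn [ 0.  -0.   3.2]
{'clock': 7.4833, 'joint_pos': array([-0.39783189,  0.64890587,  0.61629258,  1.7953494 , -0.48327494,
        0.85211043, -0.17717839]), 'qd': array([ 0.00041804, -0.00064942, -0.00037986, -0.00119356, -0.00013505,
        0.0013428 ,  0.00031237]), 'joint_efforts': array([ 4.85973246e-01, -6.44665217e+01,  1.22806174e+01, -2.26390994e+01,
       -1.25755343e-02, -7.15017412e-01,  8.61963315e-03]), 'tcp_pos': array([ 0.61319029, -0.05808986,  0.09227157]), 'eef_rot': array([ 8.90396736e-01,  4.55185166e-01,  3.35442776e-04, -6.49750839e-05]), 'force': array([-2.16425191,  1.58892075,  6.77158028]), 'torque': array([ 0.12393446,  0.48582067, -0.0094179 ]), 'gripper_force': 24.997083842754364, 'grip_width': 0.15231243907894776}
```

>>> step_arm([
  [1,0,0,0,0,0,0.6],
  [1,0,0,0,0,0,1.3],
  [1,0,0,0,0,0,2],
  [1,0,0,0,0,0,2.7],
  [1,0,0,0,0,0,3.3],
])

```text
clock: 7.9
tcp_pos: [0.6132, -0.0581, 0.0923]
eef_rot: [0.903, 0.429, 0.0, -0.0]
force: [-2.3, 1.4, 6.6]
grip_width: 0.152
gripper_force: 25.0
```

>>> step_arm([
  [1,0,0,0,0,0,0],
  [1,0,0,0,0,0,0],
  [0,0,0,0,0,0,0],
  [0,0,0,0,0,0,0],
  [0,0,0,0,0,0,0],
])

```text
clock: 8.32
tcp_pos: [0.613, -0.0583, 0.0916]
eef_rot: [0.903, 0.429, -0.0, 0.0]
force: [-0.3, -0.1, 0.4]
grip_width: 0.32
gripper_force: 0.0
```

>>> step_arm([
  [0,0,0,0,0,0,0],
  [0,0,0,-3,0,0,-4],
  [0,0,0,-6,0,0,-8],
  [0,0,0,-9,0,0,-12],
  [0,0,0,-9,0,0,-18],
])

```text
clock: 8.73
tcp_pos: [0.6158, -0.0593, 0.1873]
eef_rot: [0.824, 0.566, 0.003, 0.003]
force: [2.0, -0.7, -0.5]
grip_width: 0.5
gripper_force: 0.0
```

```bash
python3 -c "
from h import *
to(.4135,-.001,.178,-16)"
```

```text
t 8.7333 tcp [ 0.6158 -0.0593  0.1873] yaw -21.0 q [-0.41  0.53  0.62  1.71 -0.35  1.01 -0.03]
shift [ -1.82 -20.99   0.77] turn [ 0.4 -0.1 -5. ]
```

>>> step_arm([
  [1,-0.4,-4,0,0,0,-1],
  [1,-0.7,-8,0,0,0,-2],
  [1,-1,-12,0,0,0,-3],
  [1,-1.4,-16,0,0,0,-4],
  [1,-1.8,-20,0,0,0,-5],
])

```text
clock: 9.15
tcp_pos: [0.4181, -0.0026, 0.1813]
eef_rot: [0.799, 0.601, -0.0, -0.0]
force: [-0.3, 1.0, 0.5]
grip_width: 0.187
gripper_force: 0.0
```

>>> step_arm([
  [1,0,-0.8,0,0,0,0],
  [1,0,-0.8,0,0,0,0],
  [1,0,-0.8,0,0,0,0],
])

```text
clock: 9.4
tcp_pos: [0.4128, -0.0002, 0.1822]
eef_rot: [0.799, 0.601, 0.001, 0.0]
force: [0.2, -0.5, -0.1]
grip_width: 0.011
gripper_force: 0.0
```

```bash
python3 -c "
from h import *
to(.4135,-.001,.078,-16)
f=robot.grab_frame('top');save('t4',f['color'][122:202,230:330],6)"
```

```text
t 9.4 tcp [ 4.128e-01 -2.000e-04  1.822e-01] yaw -16.1 q [-0.69  0.18  0.66  2.19 -0.15  0.82 -0.22]
shift [-0.07  0.08 10.42] turn [ 0.1 -0.1 -0.1]
```

View pics/t4.png

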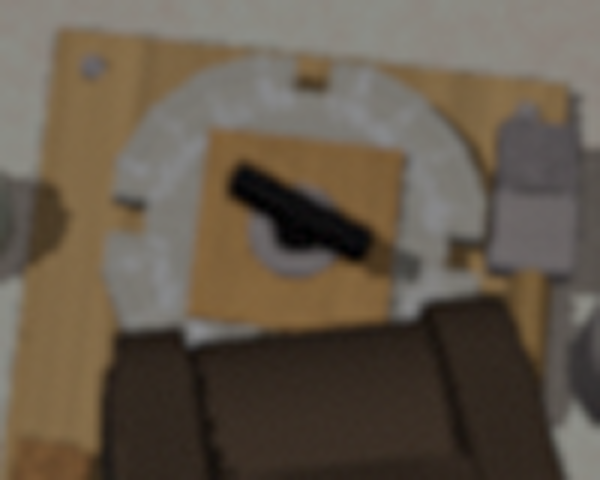

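The notches are now near (130,215), (465,253) and (311,75). The card's top edge runs from (210,128) to (405,152).

```bash
python3 -c "
from h import *
f=robot.grab_frame('top');g=lambda x,y,z:pt(f,230+x/6-.4,122+y/6-.4,z)
A=lambda a,b:np.degrees(np.arctan2(*(a-b)[1::-1]))
print('notch',A(g(130,214,.045),g(465,252,.045))-90)
print('card',A(g(210,128,.05),g(405,152,.05))-90,A(g(210,128,.05),g(188,318,.05)))
print('board top edge',A(g(57,30,.018),g(568,85,.018))-90)
print('bar',A(g(232,178,.094),g(370,243,.094)))
print('top notch',A(g(311,73,.045),np.array([.611,-.058,.045])))
"
```

```text
notch -16.367868366837754
card -16.98235150145898 -16.253641230835033
board top edge -16.10370029502694
bar 54.12745390803176
top notch -15.696602107668486
```

>>> step_arm([
  [1,0,0,3,0,0,0],
  [1,0,0,6,0,0,0],
  [1,0,0,9,0,0,0],
  [1,0,0,10.4,0,0,0],
  [1,0,0,10.4,0,0,0],
])

```text
clock: 9.92
tcp_pos: [0.4118, -0.0017, 0.0751]
eef_rot: [0.8, 0.6, -0.002, -0.0]
force: [0.9, -0.4, 1.0]
grip_width: 0.007
gripper_force: 0.0
```

```bash
python3 -c "
from h import *
to(.452,-.0115,.078,-16)
f=robot.grab_frame('side');save('s5',f['color'][170:280,200:340],5)"
```

```text
t 9.9167 tcp [ 0.4118 -0.0017  0.0751] yaw -16.2 q [-0.54  0.39  0.53  2.29 -0.38  0.54  0.01]
shift [ 0.18  4.13 -0.31] turn [-0.2  0.2 -0.2]
```

View pics/s5.png

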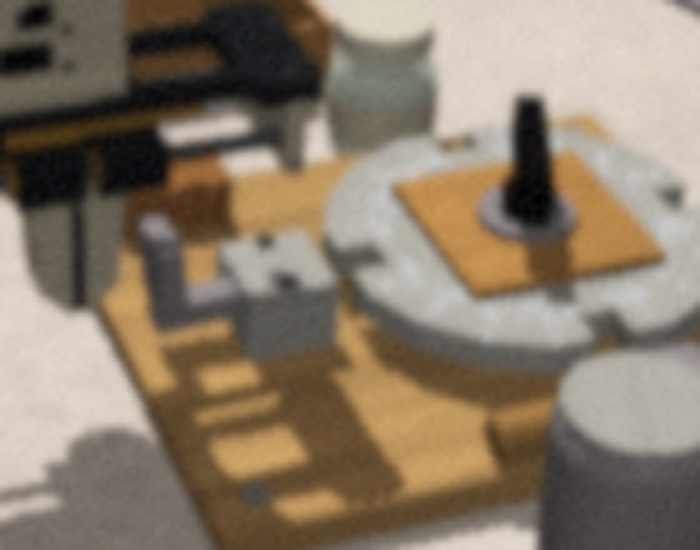

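The side crop shows the closed fingers at (75,270), just behind the bolt's handle at (165,270). A notch faces the guide at (355,250). I'll push.

>>> step_arm([
  [1,0.1,0.8,-0.2,0,0,0],
  [1,0.1,1.4,-0.2,0,0,0],
  [1,0.1,2,-0.2,0,0,0],
  [1,0.1,2.5,-0.2,0,0,0],
  [1,0.1,3,-0.2,0,0,0],
])

```text
clock: 10.38
tcp_pos: [0.4424, -0.008, 0.0804]
eef_rot: [0.799, 0.601, 0.001, 0.0]
force: [-2.0, 0.6, 0.9]
grip_width: 0.009
gripper_force: 0.8
```

>>> step_arm([
  [1,0,0.2,0,0,0,0],
  [1,0,0.4,0,0,0,0],
  [1,0,0.6,0,0,0,0],
  [1,0,0.8,0,0,0,0],
  [1,0,0.8,0,0,0,0],
])

```text
clock: 10.8
tcp_pos: [0.4495, -0.0103, 0.0797]
eef_rot: [0.799, 0.601, 0.0, 0.0]
force: [-0.1, 0.7, -0.2]
grip_width: 0.005
gripper_force: 0.1
```

>>> step_arm([
  [1,0,0.1,0,0,0,0],
  [1,0,0.2,0,0,0,0],
  [1,0,0.3,0,0,0,0],
  [1,0,0.4,0,0,0,0],
  [1,0,0.5,0,0,0,0],
])

```text
clock: 11.22
tcp_pos: [0.4527, -0.0113, 0.0795]
eef_rot: [0.799, 0.601, -0.001, -0.001]
force: [-8.0, 2.7, 8.5]
grip_width: 0.007
gripper_force: 4.6
```

```bash
python3 -c "
from h import *
to(.4495,-.0103,.08,-16);print(robot.state()['force'])
f=robot.grab_frame('side');save('s6',f['color'][170:280,200:340],5)"
```

```text
t 11.2167 tcp [ 0.4527 -0.0113  0.0795] yaw -16.1 q [-0.5   0.44  0.53  2.2  -0.39  0.6   0.04]
shift [ 0.01 -0.33 -0.05] turn [-0.1 -0.  -0.1]
[-8.04623289  2.70904188  8.4664438 ]
```

View pics/s6.png

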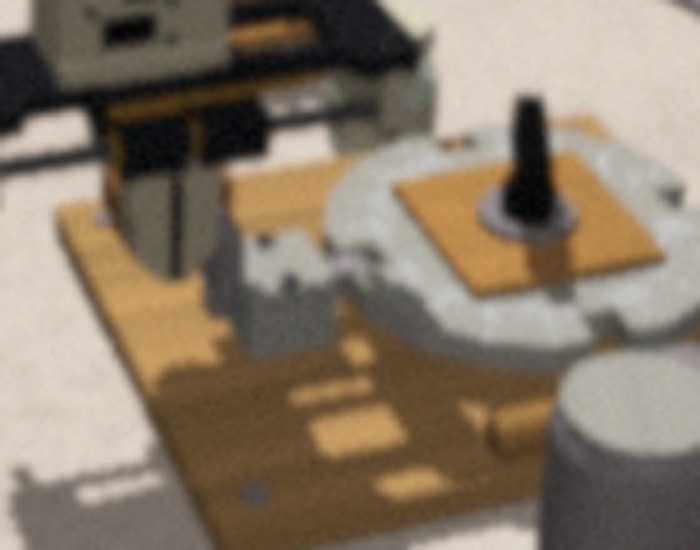

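The bolt is in the notch at (355,262) and its handle is against the guide at (230,255). I'll push once more to make sure it's home, then retreat.

>>> step_arm([
  [1,0,0.2,0,0,0,0],
  [1,0,0.3,0,0,0,0],
  [1,0,0.3,0,0,0,0],
])

```text
clock: 11.52
tcp_pos: [0.4528, -0.0114, 0.0791]
eef_rot: [0.799, 0.601, -0.002, -0.003]
force: [-14.4, 5.1, 12.8]
grip_width: 0.005
gripper_force: 7.9
```

>>> step_arm([
  [1,0,-1.2,0,0,0,0],
  [1,0,-2.5,0,0,0,0],
  [1,0,-2.5,-3,0,0,0],
  [0,0,-2.5,-7,0,0,0],
  [0,0,-2.5,-9.5,0,0,0],
])

```text
clock: 11.93
tcp_pos: [0.4333, -0.0062, 0.177]
eef_rot: [0.8, 0.6, 0.0, 0.001]
force: [1.0, 0.7, 0.7]
grip_width: 0.101
gripper_force: 0.0
```

```bash
python3 -c "
from h import *
to(.613,-.0583,.165,-39)"
```

```text
t 11.9333 tcp [ 0.4333 -0.0062  0.177 ] yaw -16.2 q [-0.67  0.23  0.68  2.15 -0.2   0.82 -0.16]
shift [ 0.02 18.7   1.23] turn [ 0.1 -0.  22.8]
```

>>> step_arm([
  [0,0,4,0,0,0,5],
  [0,0,8,0,0,0,10],
  [0,0,12,0,0,0,14],
  [0,0,16,0,0,0,18],
  [0,0,18.5,0,0,0,22],
])

```text
clock: 12.35
tcp_pos: [0.6143, -0.058, 0.1749]
eef_rot: [0.9, 0.436, 0.001, 0.001]
force: [-0.5, 0.6, -0.0]
grip_width: 0.463
gripper_force: 0.0
```

>>> step_arm([
  [0,0,0,1,0,0,0],
  [0,0,0,2,0,0,0],
  [0,0,0,2,0,0,0],
])

```text
clock: 12.6
tcp_pos: [0.6086, -0.0566, 0.1522]
eef_rot: [0.899, 0.438, -0.002, -0.001]
force: [0.1, 0.5, -0.4]
grip_width: 0.5
gripper_force: 0.0
```

```bash
python3 -c "
from h import *
to(.613,-.0583,.089,-38.5);print(robot.state()['grip_width'])"
```

```text
t 12.6 tcp [ 0.6086 -0.0566  0.1522] yaw -38.1 q [-0.46  0.58  0.7   1.76 -0.44  0.97 -0.25]
shift [0.15 0.47 6.32] turn [-0.2  0.1  0.4]
0.4995649594062544
```

>>> step_arm([
  [0,0.1,0.2,2,0,0,0],
  [0,0.1,0.3,4,0,0,0],
  [0,0.1,0.3,5.5,0,0,0],
  [0,0.1,0.3,6.5,0,0,0],
  [1,0.1,0.3,6.5,0,0,0],
], grip_force=40)

```text
clock: 13.02
tcp_pos: [0.6114, -0.0572, 0.088]
eef_rot: [0.899, 0.438, -0.001, -0.001]
force: [-0.3, 0.4, -0.1]
grip_width: 0.466
gripper_force: 0.0
```

>>> step_arm([
  [1,0,0,0,0,0,0],
  [1,0,0,0,0,0,0],
  [1,0,0,0,0,0,0],
  [1,0,0,0,0,0,0],
  [1,0,0,0,0,0,0],
])

```text
clock: 13.43
tcp_pos: [0.6135, -0.0577, 0.0905]
eef_rot: [0.899, 0.437, 0.0, -0.0]
force: [-2.8, 0.3, 4.7]
grip_width: 0.147
gripper_force: 40.0
```

>>> step_arm([
  [1,0,0,0,0,0,0],
  [1,0,0,0,0,0,0],
  [1,0,0,0,0,0,4],
  [1,0,0,0,0,0,8],
  [1,0,0,0,0,0,12],
])

```text
clock: 13.85
tcp_pos: [0.6136, -0.0578, 0.0906]
eef_rot: [0.941, 0.339, 0.0, -0.0]
force: [-2.4, 1.5, 5.0]
grip_width: 0.147
gripper_force: 40.0
```

```bash
python3 -c "
from h import *
to(.613,-.0583,.089,-38.5);s=robot.state();print(s['force'],s['torque'],s['joint_efforts'][6])"
```

```text
t 13.85 tcp [ 0.6136 -0.0578  0.0906] yaw -50.3 q [-0.45  0.68  0.7   1.8  -0.55  0.87 -0.37]
shift [-0.07  0.    0.15] turn [ -0.   -0.1 -11.8]
[-2.42699946  1.52823207  5.00342289] [0.12991146 0.62674839 0.15746975] 1.2848573550581932
```

>>> step_arm([
  [1,0,0,0,0,0,6],
  [1,0,0,0,0,0,12],
  [1,0,0,0,0,0,18],
  [1,0,0,0,0,0,24],
  [1,0,0,0,0,0,30],
])

```text
clock: 14.27
tcp_pos: [0.6136, -0.058, 0.0906]
eef_rot: [0.997, 0.083, 0.0, -0.0]
force: [-2.4, -0.2, 4.9]
grip_width: 0.15
gripper_force: 40.0
```

```bash
python3 -c "
from h import *
to(.613,-.0583,.089,-80);s=robot.state();print(s['force'],s['torque'])"
```

```text
t 14.2667 tcp [ 0.6136 -0.058   0.0906] yaw -80.4 q [-0.52  0.73  0.84  1.81 -0.67  0.92 -0.78]
shift [-0.07  0.02  0.16] turn [-0.  -0.  -0.4]
[-2.42990831 -0.23608906  4.88430995] [-0.07131995  0.58473761  0.14655683]
```

>>> step_arm([
  [1,0,0,0,0,0,6],
  [1,0,0,0,0,0,12],
  [1,0,0,0,0,0,18],
  [1,0,0,0,0,0,24],
  [1,0,0,0,0,0,30],
])

```text
clock: 14.68
tcp_pos: [0.6136, -0.0583, 0.0906]
eef_rot: [0.984, -0.177, 0.0, -0.0]
force: [-2.6, -1.2, 4.2]
grip_width: 0.148
gripper_force: 40.0
```

>>> step_arm([
  [1,0,0,0,0,0,5],
  [1,0,0,0,0,0,10],
  [1,0,0,0,0,0,15],
  [1,0,0,0,0,0,20],
  [1,0,0,0,0,0,25],
])

```text
clock: 15.1
tcp_pos: [0.6135, -0.0584, 0.0906]
eef_rot: [0.923, -0.386, 0.0, -0.0]
force: [-2.9, 0.1, 5.0]
grip_width: 0.151
gripper_force: 40.0
```

```bash
python3 -c "
from h import *
to(.613,-.0583,.089,-135);s=robot.state();print(s['force'],s['torque'])"
```

```text
t 15.1 tcp [ 0.6135 -0.0584  0.0906] yaw -135.4 q [-0.63  0.84  1.08  1.81 -0.87  1.04 -1.57]
shift [-0.04  0.03  0.16] turn [-0.  -0.  -0.4]
[-2.92580688  0.08288287  5.03969815] [-0.26775793  0.73464416  0.13016541]
```

>>> step_arm([
  [1,0,0,0,0,0,3],
  [1,0,0,0,0,0,6],
  [1,0,0,0,0,0,9],
  [1,0,0,0,0,0,12],
  [1,0,0,0,0,0,15],
])

```text
clock: 15.52
tcp_pos: [0.6134, -0.0584, 0.0906]
eef_rot: [0.865, -0.502, 0.0, -0.0]
force: [-2.9, 0.0, 6.2]
grip_width: 0.147
gripper_force: 40.0
```

>>> step_arm([
  [1,0,0,0,0,0,1],
  [1,0,0,0,0,0,2],
  [1,0,0,0,0,0,3],
  [1,0,0,0,0,0,4],
  [1,0,0,0,0,0,5],
])

```text
clock: 15.93
tcp_pos: [0.6134, -0.0585, 0.0906]
eef_rot: [0.842, -0.539, 0.0, 0.0]
force: [-3.0, -0.5, 6.3]
grip_width: 0.148
gripper_force: 40.0
```

```bash
python3 -c "
from h import *
to(.613,-.0583,.089,-155);s=robot.state();print(s['force'],s['torque'])"
```

```text
t 15.9333 tcp [ 0.6134 -0.0585  0.0906] yaw -155.2 q [-0.66  0.89  1.16  1.82 -0.93  1.1  -1.86]
shift [-0.03  0.03  0.16] turn [-0.  -0.  -0.2]
[-3.02819323 -0.45290176  6.34505469] [-0.15884959  0.72628773  0.14244898]
```

>>> step_arm([
  [1,0,0,0,0,0,1],
  [1,0,0,0,0,0,2],
  [1,0,0,0,0,0,3],
  [1,0,0,0,0,0,4],
  [1,0,0,0,0,0,5],
])

```text
clock: 16.35
tcp_pos: [0.6135, -0.0587, 0.0906]
eef_rot: [0.819, -0.574, 0.0, 0.0]
force: [-1.8, -3.0, 4.4]
grip_width: 0.156
gripper_force: 41.7
```

```bash
python3 -c "
from h import *
to(.613,-.0583,.089,-160);s=robot.state();print(s['force'],s['torque'])"
```

```text
t 16.35 tcp [ 0.6135 -0.0587  0.0906] yaw -160.1 q [-0.67  0.9   1.18  1.82 -0.94  1.11 -1.94]
shift [-0.05  0.03  0.16] turn [ 0.  -0.1 -0.1]
[-1.76279022 -3.00266756  4.35775545] [-0.48601966  0.67412304  1.01135637]
```

Torque jumped from 0.14 to 1.0 N m, so the knob is at its hard stop. I'll release it, lift and check.

>>> step_arm([
  [1,0,0,0,0,0,0],
  [0,0,0,0,0,0,0],
  [0,0,0,0,0,0,0],
  [0,0,0,0,0,0,0],
  [0,0,0,0,0,0,0],
])

```text
clock: 16.77
tcp_pos: [0.6135, -0.0577, 0.0896]
eef_rot: [0.818, -0.575, -0.0, -0.0]
force: [0.3, -0.0, 0.4]
grip_width: 0.399
gripper_force: 0.0
```

>>> step_arm([
  [0,0,0,0,0,0,0],
  [0,0,0,-3,0,0,0],
  [0,0,0,-6,0,0,0],
  [0,0,0,-10,0,0,0],
  [0,0,0,-14,0,0,0],
])

```text
clock: 17.18
tcp_pos: [0.6128, -0.0579, 0.2305]
eef_rot: [0.818, -0.575, -0.001, 0.001]
force: [0.9, 1.3, -0.6]
grip_width: 0.501
gripper_force: 0.0
```

```bash
python3 -c "
from h import *
to(.5,.15,.23,-160)
f=robot.grab_frame('side');save('s7',f['color'][150:290,200:380],4)"
```

```text
t 17.1833 tcp [ 0.6128 -0.0579  0.2305] yaw -160.2 q [-0.72  0.73  1.27  1.68 -0.73  1.29 -2.1 ]
shift [-23.38   3.56   0.06] turn [ 0.1 -0.  -0.2]
```

View pics/s7.png

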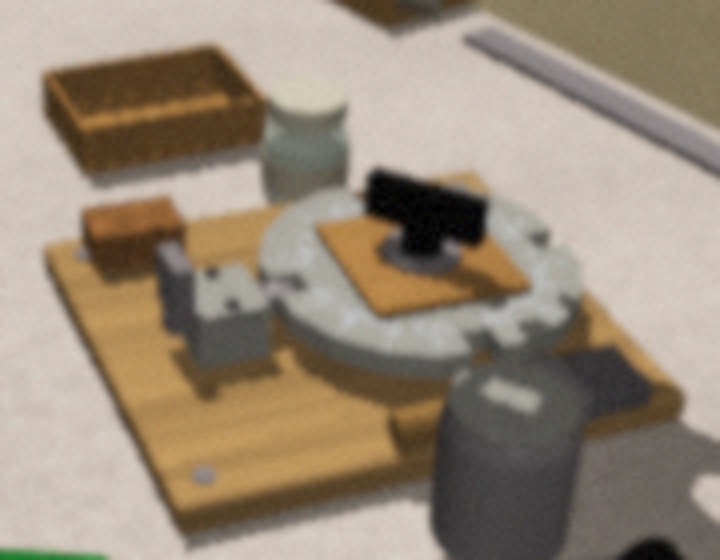

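The bolt is in the notch at (280,283), with its handle against the guide at (180,290). The knob bar at (425,205) has been turned to the stop, and everything else is where it was.

```bash
python3 -c "
from cell import robot
print(robot.close_job())"
```

```text
the job is handed in; nothing more can be done
None
```

The lock bolt is fully home in a rim notch, the knob is tightened clockwise to its hard stop with the wheel locked, and the job is handed in at about 17 s; no verdict came back.

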